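# Pack the closed sample containers into the bench caddy

## Task

Pack the four closed sample containers scattered on the bench into the caddy, each standing upright on the floor of the recess cut for its own shape: wide jar in the large round one, slim vial in the small round one, square bottle in the square one, flat bottle in the oblong one. Set them down rather than dropping them in, and let go of them. Leave the open jar and the open vial, which have lost their caps, standing where they are.

Things in the scene. Friction and masses are not known exactly. Their poses are not given: they have to be found in the camera images.
- wide_jar_mid (a point): closed wide round jar, frosted white plastic with a ribbed white screw cap of the same width: 54 mm diameter (56 over the cap's ribs), 64 mm high, the cap being the top 16 mm; about 0.13 kg, stands on the bench. This point: on its axis, half-way up (32 mm above its underside); z up
- slim_vial_mid (a point): closed slim round vial, same plastic, ribbed white screw cap: 28 mm diameter (30 over the ribs), 80 mm high, the cap being the top 17 mm; about 0.05 kg, stands on the bench. This point: on its axis, half-way up (40 mm above its underside); z up
- square_bottle_mid (a point): closed square bottle, same plastic: body 42 x 42 mm and 58 mm high, above it a short neck and a 30 mm wide ribbed white cap, 82 mm high in all; about 0.12 kg, stands on the bench. This point: on its axis, 41 mm above its underside; z up, x and y square to its sides
- flat_bottle_mid (a point): closed flat-sided oblong bottle, same plastic: body 70 mm (along its x) x 32 mm (along its y) and 58 mm high, above it a short neck and a 26 mm wide ribbed white cap, 82 mm high in all; about 0.12 kg, stands on the bench. This point: on its axis, 41 mm above its underside; z up
- open_jar_mid (a point): open jar without its cap, the look-alike of the wide jar: 54 mm diameter, 58 mm high, empty, its mouth open upward. To be left alone. This point: on its axis, half-way up (29 mm above its underside)
- open_vial_mid (a point): open vial without its cap, the look-alike of the slim vial: 28 mm diameter, 72 mm high, empty, its mouth open upward. To be left alone. This point: on its axis, half-way up (36 mm above its underside)
- recess_large_round: grey block 98 x 98 x 22 mm, one of four fixed in any 2 x 2 order (centres 102 mm apart) in a teal caddy 218 mm square whose walls end level with the blocks, 28 mm above the bench; it has a central round recess of 70 mm diameter, 18 mm deep, with a dark floor 10 mm above the bench. Origin: centre of the block's underside, 4 mm below the recess floor; z up, x and y along the block's sides
- recess_small_round: grey block 98 x 98 x 22 mm, one of four fixed in any 2 x 2 order (centres 102 mm apart) in a teal caddy 218 mm square whose walls end level with the blocks, 28 mm above the bench; it has a central round recess of 44 mm diameter, 18 mm deep, with a dark floor 10 mm above the bench. Origin: centre of the block's underside, 4 mm below the recess floor; z up, x and y along the block's sides
- recess_square: grey block 98 x 98 x 22 mm, one of four fixed in any 2 x 2 order (centres 102 mm apart) in a teal caddy 218 mm square whose walls end level with the blocks, 28 mm above the bench; it has a central square recess, 58 x 58 mm, 18 mm deep, with a dark floor 10 mm above the bench. Origin: centre of the block's underside, 4 mm below the recess floor; z up, x and y along the block's sides
- recess_oblong: grey block 98 x 98 x 22 mm, one of four fixed in any 2 x 2 order (centres 102 mm apart) in a teal caddy 218 mm square whose walls end level with the blocks, 28 mm above the bench; it has a central oblong recess, 86 (x) x 48 (y) mm, 18 mm deep, with a dark floor 10 mm above the bench. Origin: centre of the block's underside, 4 mm below the recess floor; z up, x and y along the block's sides
Things that resemble listed ones, but are neither listed nor needed, are in the scene too. Leave any red look-alike of the part that bears wide_jar_mid alone.

How it is judged:
By the outcome, as a careful person would: the job done as asked, in the order asked, and still so for the second after the job is handed in, with the robot touching nothing.
It also fails if it takes over 115 s, if anything falls off the work surface, if the arm or the gripper's body presses on something with over 40 N, if the wrist force passes 120 N, or if a joint passes its speed limit or range.

## Robot

A 6-joint arm with a two-finger parallel gripper is mounted at the origin on the work surface. World frame = base frame: x ahead of the robot, y to its left, z up, the work surface at z = 0. Lengths are in mm, angles in degrees, forces in N, time in s.
With the tool pointing down it reaches from about 300 to 750 mm from the base axis. Payload 8.5 kg.
Tool frame: the origin (TCP) lies midway between the tips of the shut fingers; the grasp point (between the pads) lies manip.tcp_to_grasp behind it (manip.tcp_to_grasp is the distance from the TCP to the grasp point, in mm); y points along the fingers, z is the direction in which the jaws open and shut, and the axes are right-handed (so a half turn about y gives the same grasp; the last joint's range is limited). The gripper opens to 88 mm and grips with 3 to 60 N. Pads are 18 mm wide; open, the fingers measure 123 mm over their backs; the gripper's body (75 mm by 187 mm) begins 45 mm behind the grasp point.
Start: joints at [-83.039, 21.807, 74.336, -0, 83.858, -12.336], TCP at [181.751, -519.083, 238.748] pointing down, gripper open.
Joint ranges: [-178.18, 178.18], [-50.72, 133.34], [12.68, 142.11], [-81.47, 261.47], [9.98, 163.14], [-165.26, 165.26]. Speed limits (degrees/s): [136.94, 136.94, 180, 180, 180, 180].

## Interface

Orientations are given as [roll, pitch, yaw] about the fixed x, y, z axes, in that order (R = Rz(yaw) Ry(pitch) Rx(roll)).
In Python, from rig import manip, read_camera, boxes_of gives the robot as it stands.
- The arm moves only by the shell command python3 -m creep 'ROWS'. ROWS is JSON, a list of rows, each an object with "jaw": the finger opening in mm, from 0 to 88.1; "offset": the shift along the tool's x, y, z in mm, a list of three; "spin": the turn about the tool's y in rad. In form: [{"jaw": jaw, "offset": [dx, dy, dz], "spin": spin}, ...]. A call has 1 to 10 rows; each row shifts and turns the commanded pose from where the row before left it, along the tool's axes as they then stand; what a row does not reach is not made up. A row lasts 1/12 s, in which the tool goes at most 41.7 mm and 7.16 degrees, less where a joint would pass 70% of its speed; a pose out of reach is approached as far as the arm can. A call is refused whole if a number of a shift passes 41.7 or a number of a turn 0.125, either way. A call with a gripper value outside its range is refused whole. The fingers move at their own pace and stop on an object; the grip force is fixed at half the most. Time passes only in rows, so rows that do not move let the fingers close. It gives the time, the measured TCP pose, the force and the opening at its end, in the units of the state.
- manip.get_obs(): the state, without advancing time (a new reading comes with each control period).
- read_camera(name): name is "scene" or "top" or "wrist"; returns a dict with "color" (400x640x3 uint8, red, green, blue), "fx", "fy", "cx", "cy" (pixels), "cam_to_world" (4x4, takes a point from camera to world coordinates). Camera axes: x right, y down, z forward; pixel columns grow to the right and rows downward; lengths in mm; the calibration is good to about 2 mm. A picture is of the moment at which its call begins. There is no depth.
- manip.job_done(): hands the job in, once; it reports no verdict.
Trained networks look in a picture, given as the dict that the camera call returned (one of the last four; its "shot" number tells which), for a name from the list of things; names that differ only in an ending like _2 or _b are one class to them, and where a whole thing is asked for, a point or a joint stands for the part that bears it (a point fixed in the world has none). Each returns a list of dicts, best first, with "conf" (0 to 1); they miss things now and then, are a little off and sometimes report something else, mostly with a low value. They report only what shows in the picture. A call takes as long as a camera call. They do not tell look-alikes from the thing itself.
- boxes_of(picture, query): "at" ([x, y, z] in mm, in world coordinates, good to about 4 mm: the middle of the surface that is visible of it).
The state is a dict: "time_s": time; "q": joint angles; "qvel": joint speeds; "joint_torque": joint torques, N m; "position": TCP position; "tcp_rot": TCP orientation; "force": force on the tool from outside, world axes, zero at the start; "torque": the same for the moment, N m; "grip_width": finger opening in mm.
Only numpy, scipy, OpenCV 4.12 (cv2) and the standard library are available. Lean on these libraries where they do the work, as an engineer would, in place of code of your own. Each camera call takes 0.05 s, during which the arm holds its last target.

## Working session

There is one attempt and no reset: what is moved stays moved. The work goes in short steps, Python scripts to look and compute and a shell command to move; the robot and the scene stay as the last step left them, time stands still between calls to the robot, and variables do not carry over. Pictures are saved under pics/ and viewed, and the job is handed in when it is done.

```bash
ls; mkdir -p pics; python3 - <<'E'
from rig import manip, read_camera, boxes_of
import cv2
print(manip.tcp_to_grasp, manip.get_obs())
for n in ["top","scene"]:
    p=read_camera(n); cv2.imwrite(f"pics/{n}0.png",p["color"][:,:,::-1])
    print(n,p["fx"],p["fy"],p["cx"],p["cy"],p["cam_to_world"])
    for q in ["wide_jar_mid","slim_vial_mid","square_bottle_mid","flat_bottle_mid","open_jar_mid","open_vial_mid","recess_large_round","recess_small_round","recess_square","recess_oblong"]:
        print(q,[(round(d["conf"],2),[round(float(v)) for v in d["at"]]) for d in boxes_of(p,q)][:5])
E
```

```text
pics
18.700000000000003 {'time_s': 0.0, 'q': array([-8.30371171e+01,  2.18400216e+01,  7.43842735e+01,  1.21762674e-03,
        8.38571356e+01, -1.23364174e+01]), 'qvel': array([ 0.07678338, -0.03790437, -0.13263163, -0.02590779,  0.02155456,
       -0.0024015 ]), 'joint_torque': array([ 2.34163046e-03, -4.37920725e+01, -2.24556613e+01,  7.14964257e-02,
        3.52507608e-02, -1.29217938e-04]), 'position': array([ 181.73954316, -518.81394166,  238.14966907]), 'tcp_rot': array([-9.00792919e+01,  1.85802935e-02, -1.60700844e+02]), 'force': array([-0.36407347,  0.52050235,  0.34738585]), 'torque': array([ 0.02710868,  0.02807526, -0.00242054]), 'grip_width': 88.18978191301336}
top 377.59890619546127 377.59890619546127 322.6319373452055 198.5201377911222 [[ 2.05703565e-02 -9.87228163e-01  1.57979160e-01  3.82896893e+02]
 [-9.99764526e-01 -1.92193010e-02  1.00752376e-02  2.96170858e+01]
 [-6.91030923e-03 -1.58149211e-01 -9.87391044e-01  9.07144965e+02]
 [ 0.00000000e+00  0.00000000e+00  0.00000000e+00  1.00000000e+00]]
wide_jar_mid [(0.87, [336, -123, 64]), (0.83, [324, -217, 61]), (0.65
[... 619 characters left out ...]
0089e+02]
 [-1.38612010e-03 -7.82224891e-01 -6.22994622e-01  6.74871962e+02]
 [ 0.00000000e+00  0.00000000e+00  0.00000000e+00  1.00000000e+00]]
wide_jar_mid [(0.91, [343, -290, 55]), (0.89, [336, -207, 45]), (0.82, [352, -116, 47]), (0.68, [468, -141, 45])]
slim_vial_mid [(0.91, [419, -256, 46])]
square_bottle_mid [(0.66, [672, -34, 47])]
flat_bottle_mid [(0.81, [568, -140, 45])]
open_jar_mid [(0.93, [642, -249, 37]), (0.15, [582, 200, 27])]
open_vial_mid [(0.8, [538, -270, 41]), (0.48, [471, -142, 45])]
recess_large_round [(0.7, [474, 199, 27])]
recess_small_round [(0.84, [481, 299, 27])]
recess_square [(0.62, [578, 305, 24]), (0.43, [466, -143, 46])]
recess_oblong [(0.89, [579, 199, 24])]
```

View pics/top0.png

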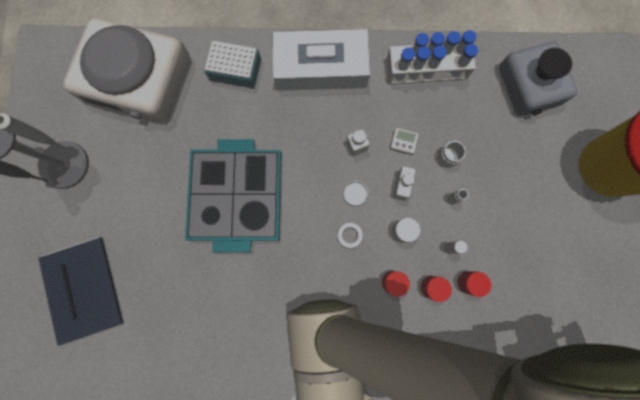

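View pics/scene0.png

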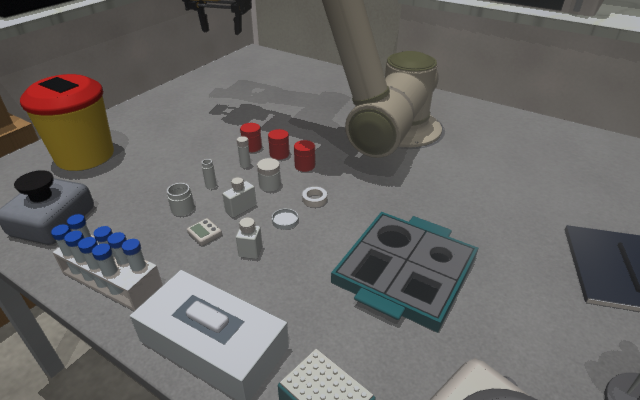

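The top view shows the wide jar at (407,230), the slim vial at (460,247), the square bottle at (358,142) and the flat bottle at (405,182). The open jar is at (453,153), the open vial at (460,196), and three red jars are around (397–478, 285). The caddy is at (234,195), with large round at bottom right, small round at bottom left, square at top left and oblong at top right.

```bash
python3 - <<'E'
import cv2
a=cv2.imread("pics/top0.png")
def s(n,r):
    x0,y0,x1,y1=r
    c=a[y0:y1,x0:x1]; f=min(800/(x1-x0),600/(y1-y0)); cv2.imwrite(n,cv2.resize(c,None,fx=f,fy=f,interpolation=cv2.INTER_CUBIC)); print(n,f)
s("pics/c1.png",(330,120,490,240))
s("pics/c2.png",(180,135,290,255))
E
```

```text
pics/c1.png 5.0
pics/c2.png 5.0
```

View pics/c1.png

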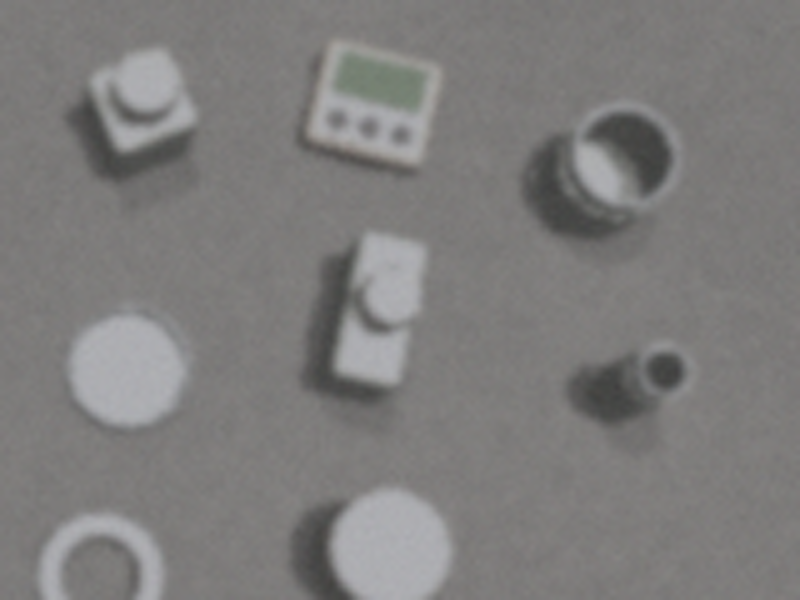

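View pics/c2.png

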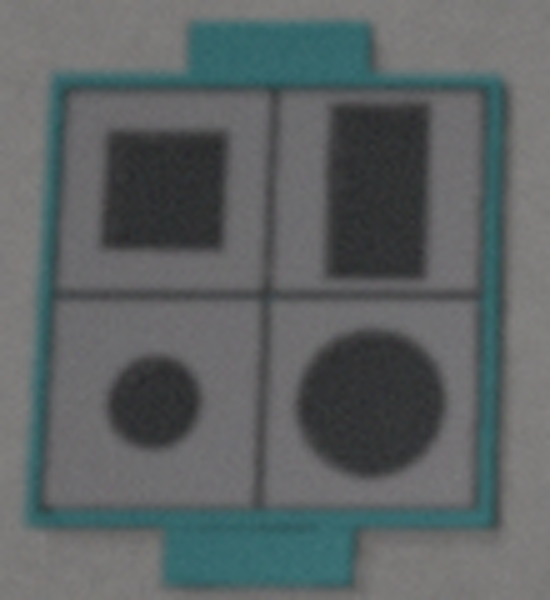

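```bash
cat > h.py <<'E'
import numpy as np
from rig import manip, read_camera, boxes_of
def px2w(p,u,v,z):
    T=np.array(p["cam_to_world"]); d=T[:3,:3]@np.array([(u-p["cx"])/p["fx"],(v-p["cy"])/p["fy"],1]); o=T[:3,3]
    return (o+d*(z-o[2])/d[2])[:2]
def w2px(p,P):
    T=np.array(p["cam_to_world"]); c=T[:3,:3].T@(np.atleast_2d(P).astype(float)-T[:3,3]).T
    return np.stack([p["fx"]*c[0]/c[2]+p["cx"],p["fy"]*c[1]/c[2]+p["cy"]],1)
E
python3 - <<'E'
from h import *
import cv2
p=read_camera("top")
np.set_printoptions(precision=1,suppress=True)
f=lambda L,o,z: np.array([px2w(p,o[0]+(x-.5*0)/5,o[1]+y/5,z) for x,y in L])
c=f([(54,73),(507,76),(494,526),(26,524)],(180,135),28); print(c,c.mean(0)); print([np.linalg.norm(c[i]-c[i-1]) for i in range(4)],[np.degrees(np.arctan2(*(c[i]-c[i-1])[::-1])) for i in range(4)])
for z,L in ((58,[(88,80),(165,47),(197,112),(120,152)]),(58,[(368,230),(428,243),(402,388),(334,377)])):
    c=f(L,(330,120),z); print(c,c.mean(0)); print([np.linalg.norm(c[i]-c[i-1]) for i in range(4)],[np.degrees(np.arctan2(*(c[i]-c[i-1])[::-1])) for i in range(4)])
print(f([(145,83),(389,297)],(330,120),82))
print('jar',f([(391,547)],(330,120),64))
print("large",f([(371,402)],(180,135),28),"small",f([(154,401)],(180,135),28),"sq",f([(166,189)],(180,135),28),"obl",f([(379,190)],(180,135),28))
a=p["color"][:,:,::-1]
cv2.imwrite("pics/c3.png",cv2.resize(a[220:310,370:500],None,fx=6,fy=6,interpolation=cv2.INTER_CUBIC))
s=read_camera("scene"); cv2.imwrite("pics/c4.png",cv2.resize(s["color"][110:270,150:350,::-1],None,fx=4,fy=3.75,interpolation=cv2.INTER_CUBIC))
E
```

```text
[[636.9 359.2]
 [639.5 140.3]
 [423.7 138.2]
 [420.2 355.8]] [530.1 248.4]
[np.float64(216.72300127581008), np.float64(218.91642398633078), np.float64(215.7886182230408), np.float64(217.65166687307155)] [np.float64(0.9021570970350952), np.float64(-89.32970776903325), np.float64(-179.433186401878), np.float64(90.91589042510697)]
[[667.9 -17. ]
 [684.7 -53. ]
 [653.3 -68. ]
 [633.4 -32.3]] [659.8 -42.6]
[np.float64(37.73978194194214), np.float64(39.63637812694553), np.float64(34.76173754417273), np.float64(40.91738878127753)] [np.float64(23.77413682785183), np.float64(-64.9913614690819), np.float64(-154.39812743514725), np.float64(119.1727408079237)]
[[ 598.3 -146.8]
 [ 592.7 -174.3]
 [ 524.8 -161.3]
 [ 529.2 -130.5]] [ 561.3 -153.2]
[np.float64(70.99228933194742), np.float64(28.075925858904743), np.float64(69.16566571348733), np.float64(31.15876678808431)] [np.float64(-13.33494779157113), np.float64(-101.56986088795443), np.float64(169.12950575986585), np.float64(81.73836734466576)]
[[ 658.9  -41.6]
 [ 561.7 -150.8]]
jar [[ 451.8 -153.9]]
large [[480.4 198.2]] small [[478.8 300.1]] sq [[580.7 301.2]] obl [[582.1 199.3]]
```

View pics/c3.png

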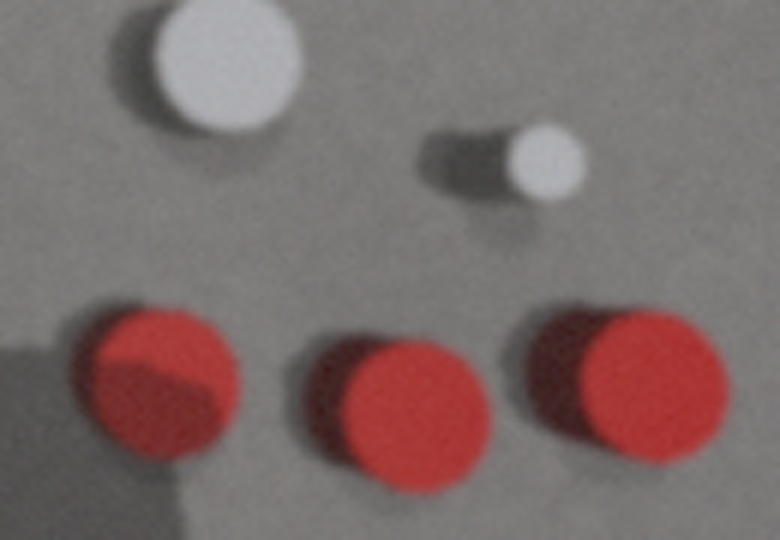

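View pics/c4.png

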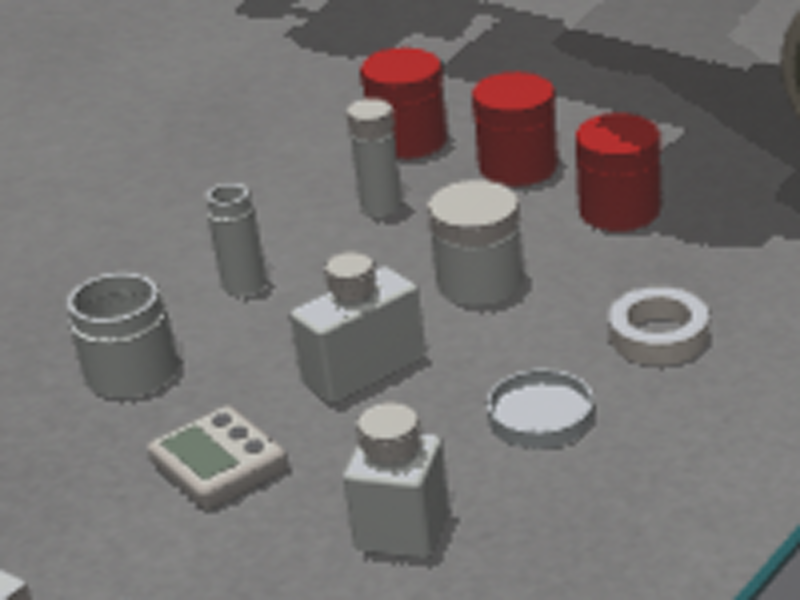

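```bash
python3 - <<'E'
from h import *
np.set_printoptions(precision=1,suppress=True)
p=read_camera("top"); s=read_camera("scene")
S=lambda x,y,z: px2w(s,150+x/4,110+y/3.75,z)
print("vial",px2w(p,461,246.8,80),S(370,109,80)); print("jar",S(474,206,64)); print("sq cap",S(389,420,82)); print("flat cap",S(351,266,82))
c=np.array([S(*t,58) for t in [(290,310),(312,330),(420,288),(395,268)]]);print(c)
c=np.array([S(*t,58) for t in [(346,477),(432,480),(441,437)]]);print(c)
print(px2w(s,394,236,28),px2w(s,441,254,28),px2w(s,372,267,28),px2w(s,420,288,28))
E
python3 -m creep '[{"jaw":88,"offset":[-40,0,-25],"spin":0.1},{"jaw":88,"offset":[-40,0,-28],"spin":0.1},{"jaw":88,"offset":[-40,0,-30],"spin":0.07},{"jaw":88,"offset":[-40,0,-30],"spin":0.066}]'
```

```text
vial [ 415.1 -264.1] [ 417.8 -259.4]
jar [ 456.8 -147.1]
sq cap [661.7 -39.4]
flat cap [ 565.5 -147.3]
[[ 594.2 -170.4]
 [ 602.1 -147. ]
 [ 537.3 -123.7]
 [ 529.1 -148.9]]
[[688.7 -47.4]
 [667.2 -10.2]
 [637.9 -28. ]]
[483.5 200.8] [480.5 302.3] [587.2 203.8] [585.9 302.6]
time_s: 1.63
position: [297.2, -397.2, 238.9]
tcp_rot: [-90.0, 0.0, 179.8]
force: [0.6, 0.0, 0.1]
grip_width: 87.7
```

```bash
python3 -m creep '[{"jaw":88,"offset":[-22,0,-35],"spin":0},{"jaw":88,"offset":[-22,0,-35],"spin":0},{"jaw":88,"offset":[-22,0,-35],"spin":0},{"jaw":88,"offset":[-22,0,-35],"spin":0},{"jaw":88,"offset":[-22,0,-35],"spin":0},{"jaw":88,"offset":[-22,0,-35],"spin":0},{"jaw":88,"offset":[-24,0,-36],"spin":0},{"jaw":88,"offset":[0,0,0],"spin":0},{"jaw":88,"offset":[0,0,0],"spin":0}]'
python3 - <<'E'
from h import *
import cv2
p=read_camera("wrist"); cv2.imwrite("pics/w1.png",p["color"][:,:,::-1])
np.set_printoptions(precision=2,suppress=True)
print(manip.get_obs()["position"],p["cam_to_world"],p["fx"])
print(w2px(p,[[454,-151,64],[416,-262,80]]))
E
```

```text
time_s: 2.38
position: [452.2, -152.4, 238.7]
tcp_rot: [-90.0, 0.0, -179.7]
force: [0.4, -0.7, -0.0]
grip_width: 88.0
[ 451.63 -153.69  238.75] [[   0.     -0.97   -0.26  518.57]
 [  -1.     -0.     -0.   -151.58]
 [  -0.      0.26   -0.97  384.2 ]
 [   0.      0.      0.      1.  ]] 330.2594470010679
[[318.54 177.99]
 [432.76 220.15]]
```

View pics/w1.png

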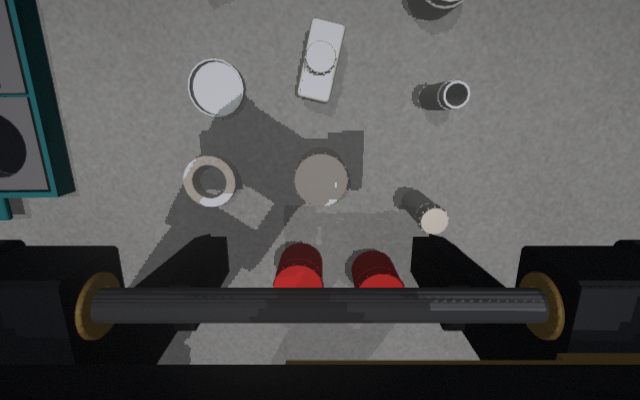

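The wrist view shows the wide jar cap at (321,180), the vial cap at (434,220) and the flat bottle at (321,60) with its cap centre at about (321,57). The red jars are at (300,265) and (377,270).

```bash
python3 - <<'E'
from h import *
np.set_printoptions(precision=1,suppress=True)
p=read_camera("wrist")
print(px2w(p,321,179.5,64),px2w(p,434,220.5,80),px2w(p,321,57,82),manip.get_obs()["position"])
for c in [(314,18),(344,24),(326,102),(297,94)]: print(px2w(p,*c,58))
E
```

```text
[ 451.9 -154.8] [ 414.8 -264.5] [ 561.7 -154.4] [ 451.3 -154.5  238.7]
[ 597.4 -148.2]
[ 592.6 -175. ]
[ 525.5 -159.3]
[ 532.7 -132. ]
```

```bash
python3 -m creep '[{"jaw":88,"offset":[0,35,0],"spin":0},{"jaw":88,"offset":[0,40,0],"spin":0},{"jaw":88,"offset":[0,40,0],"spin":0},{"jaw":88,"offset":[0,35,0],"spin":0},{"jaw":88,"offset":[0,25,0],"spin":0},{"jaw":88,"offset":[0,20,0],"spin":0},{"jaw":88,"offset":[0,10,0],"spin":0},{"jaw":88,"offset":[0,0,0],"spin":0}]'
python3 -m creep '[{"jaw":50,"offset":[0,0,0],"spin":0},{"jaw":50,"offset":[0,0,0],"spin":0},{"jaw":50,"offset":[0,0,0],"spin":0},{"jaw":50,"offset":[0,0,0],"spin":0},{"jaw":50,"offset":[0,0,0],"spin":0},{"jaw":50,"offset":[0,0,0],"spin":0}]'
```

```text
time_s: 3.15
position: [450.0, -155.1, 31.9]
tcp_rot: [-90.1, -0.2, 179.9]
force: [-0.3, -0.3, 1.3]
grip_width: 88.3
time_s: 3.65
position: [451.7, -154.2, 34.3]
tcp_rot: [-90.0, 0.0, -180.0]
force: [-0.6, -0.1, 3.3]
grip_width: 53.0
```

```bash
python3 -m creep '[{"jaw":50,"offset":[0,-10,0],"spin":0},{"jaw":50,"offset":[0,-25,0],"spin":0},{"jaw":50,"offset":[0,-35,0],"spin":0},{"jaw":50,"offset":[0,-30,0],"spin":0},{"jaw":50,"offset":[0,-15,0],"spin":0},{"jaw":50,"offset":[0,0,0],"spin":0}]'
python3 -m creep '[{"jaw":50,"offset":[-3,0,-20],"spin":0},{"jaw":50,"offset":[-3,0,-35],"spin":0},{"jaw":50,"offset":[-3,0,-38],"spin":0},{"jaw":50,"offset":[-3,0,-38],"spin":0},{"jaw":50,"offset":[-3,0,-38],"spin":0},{"jaw":50,"offset":[-3,0,-38],"spin":0},{"jaw":50,"offset":[-3,0,-38],"spin":0},{"jaw":50,"offset":[-3,0,-38],"spin":0},{"jaw":50,"offset":[-3,0,-38],"spin":0},{"jaw":50,"offset":[-2,0,-30],"spin":0}]'
python3 - <<'E'
from h import *
import cv2
p=read_camera("wrist"); cv2.imwrite("pics/w2.png",p["color"][:,:,::-1])
print(manip.get_obs())
print(w2px(p,[[480.5,198.2,28],[479,300,28],[581,301,28],[582,199,28],[530,248,28]]))
E
```

```text
time_s: 4.15
position: [452.6, -154.6, 151.7]
tcp_rot: [-89.8, 0.3, -179.9]
force: [0.9, -0.0, -1.1]
grip_width: 53.0
time_s: 4.98
position: [479.3, 199.5, 147.1]
tcp_rot: [-90.0, -0.1, -179.9]
force: [0.7, -0.2, -1.8]
grip_width: 53.0
{'time_s': 5.0333, 'q': array([ 9.85637144, 23.96728202, 87.38793679,  0.12700209, 68.72902028,
       99.56073199]), 'qvel': array([-5.21515101, -1.62059869,  3.35382175, -1.07005242, -1.18535079,
       -7.6572919 ]), 'joint_torque': array([-8.88462782e+00, -4.35265303e+01, -1.81669396e+01, -1.11210488e+00,
        2.15159333e-01, -1.23738789e-02]), 'position': array([479.3319949 , 203.06534168, 147.14518124]), 'tcp_rot': array([-9.01026400e+01, -1.02761763e-01, -1.79750429e+02]), 'force': array([-2.70505808,  1.81573483, -1.54165744]), 'torque': array([0.1261805 , 0.16416648, 0.03427947]), 'grip_width': 53.232806116727666}
[[321.67224196 191.75885731]
 [198.39376206 193.42619783]
 [184.02736916  60.67289237]
 [320.95319392  59.3383129 ]
 [258.4281276  130.51932074]]
```

View pics/w2.png

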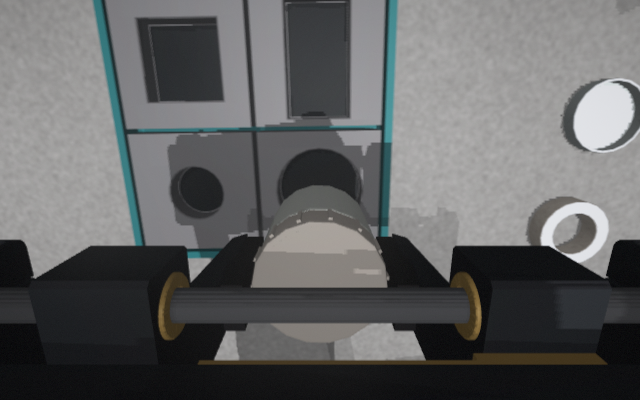

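```bash
python3 -m creep '[{"jaw":50,"offset":[0,0,2],"spin":0},{"jaw":50,"offset":[0,20,0],"spin":0},{"jaw":50,"offset":[0,25,0],"spin":0},{"jaw":50,"offset":[0,20,0],"spin":0},{"jaw":50,"offset":[0,10,0],"spin":0},{"jaw":50,"offset":[0,0,0],"spin":0},{"jaw":50,"offset":[0,0,0],"spin":0}]'
python3 - <<'E'
from h import *
import cv2
p=read_camera("scene"); cv2.imwrite("pics/s2.png",cv2.resize(p["color"][150:330,300:520,::-1],None,fx=3.5,fy=3.3))
print(manip.get_obs()["position"])
E
```

```text
time_s: 5.62
position: [479.9, 194.0, 73.0]
tcp_rot: [-90.0, -0.1, 180.0]
force: [0.2, 0.7, -1.3]
grip_width: 53.5
[480.35028475 194.28842727  73.82473411]
```

View pics/s2.png

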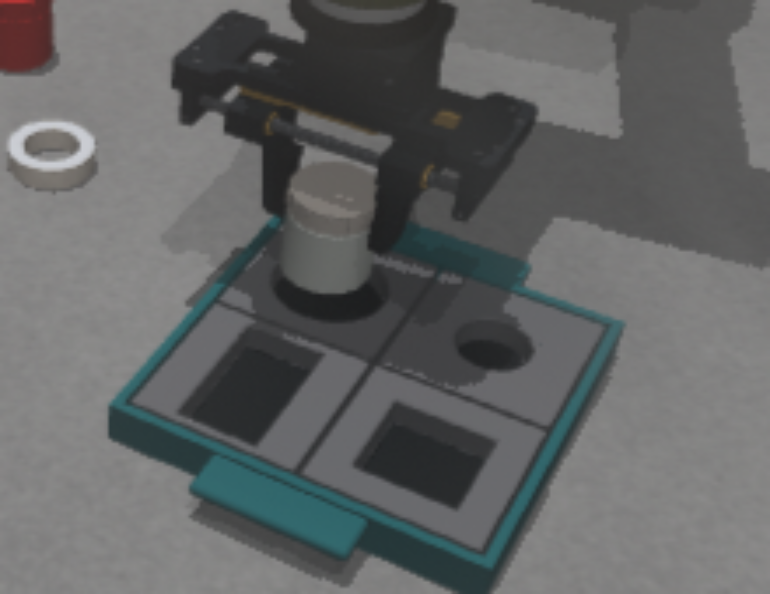

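```bash
python3 -m creep '[{"jaw":50,"offset":[0,0,-4.2],"spin":0},{"jaw":50,"offset":[0,6,0],"spin":0},{"jaw":50,"offset":[0,8,0],"spin":0},{"jaw":50,"offset":[0,8,0],"spin":0},{"jaw":50,"offset":[0,4,0],"spin":0},{"jaw":50,"offset":[0,0,0],"spin":0},{"jaw":50,"offset":[0,0,0],"spin":0}]'
python3 -m creep '[{"jaw":50,"offset":[0,1.5,0],"spin":0},{"jaw":50,"offset":[0,0,0],"spin":0},{"jaw":50,"offset":[0,0,0],"spin":0}]'
python3 -m creep '[{"jaw":50,"offset":[0,1.5,0],"spin":0},{"jaw":50,"offset":[0,0,0],"spin":0},{"jaw":50,"offset":[0,0,0],"spin":0}]'
```

```text
time_s: 6.25
position: [480.1, 199.1, 47.4]
tcp_rot: [-90.0, -0.0, -180.0]
force: [0.3, 0.3, -2.0]
grip_width: 53.0
time_s: 6.5
position: [480.3, 199.2, 46.4]
tcp_rot: [-90.0, 0.0, -180.0]
force: [0.1, -0.9, -1.6]
grip_width: 53.3
time_s: 6.75
position: [480.2, 199.2, 44.7]
tcp_rot: [-90.0, -0.0, -180.0]
force: [0.1, 0.6, -1.8]
grip_width: 53.3
```

```bash
python3 -m creep '[{"jaw":50,"offset":[0,1,0],"spin":0},{"jaw":50,"offset":[0,0,0],"spin":0},{"jaw":50,"offset":[0,0,0],"spin":0}]'
python3 -m creep '[{"jaw":50,"offset":[0,1,0],"spin":0},{"jaw":50,"offset":[0,0,0],"spin":0},{"jaw":50,"offset":[0,0,0],"spin":0}]'
```

```text
time_s: 7.0
position: [480.3, 199.2, 44.3]
tcp_rot: [-90.0, 0.0, -180.0]
force: [-2.2, 0.2, 5.6]
grip_width: 53.4
time_s: 7.25
position: [480.4, 199.2, 44.2]
tcp_rot: [-90.0, 0.1, -179.9]
force: [-5.5, -1.7, 15.4]
grip_width: 52.9
```

```bash
python3 -m creep '[{"jaw":50,"offset":[0,-1,0],"spin":0},{"jaw":72,"offset":[0,0,0],"spin":0},{"jaw":72,"offset":[0,0,0],"spin":0},{"jaw":72,"offset":[0,0,0],"spin":0},{"jaw":72,"offset":[0,0,0],"spin":0}]'
python3 -m creep '[{"jaw":72,"offset":[0,-15,0],"spin":0},{"jaw":72,"offset":[0,-30,0],"spin":0},{"jaw":72,"offset":[0,-35,0],"spin":0},{"jaw":72,"offset":[0,-30,0],"spin":0},{"jaw":72,"offset":[0,0,0],"spin":0},{"jaw":72,"offset":[0,0,0],"spin":0}]'
python3 - <<'E'
from h import *
import cv2
p=read_camera("scene"); cv2.imwrite("pics/s3.png",cv2.resize(p["color"][150:330,300:520,::-1],None,fx=3.5,fy=3.3))
p=read_camera("wrist"); cv2.imwrite("pics/w3.png",p["color"][:,:,::-1])
print(manip.get_obs()["position"])
print(w2px(p,[[480.5,198.2,28],[479,300,28],[581,301,28],[582,199,28],[530,248,28]]))
E
```

```text
time_s: 7.67
position: [480.2, 199.2, 43.6]
tcp_rot: [-90.0, -0.0, -180.0]
force: [0.4, 0.4, -1.0]
grip_width: 71.8
time_s: 8.17
position: [480.7, 199.3, 154.8]
tcp_rot: [-90.0, 0.2, -180.0]
force: [-0.4, -0.3, -0.3]
grip_width: 72.0
[479.65480229 199.05171733 152.64465893]
[[321.13370406 191.05248765]
 [200.6384831  192.82047891]
 [186.82164543  63.35503497]
 [320.21764375  61.8869016 ]
 [259.30794532 131.28716549]]
```

View pics/s3.png

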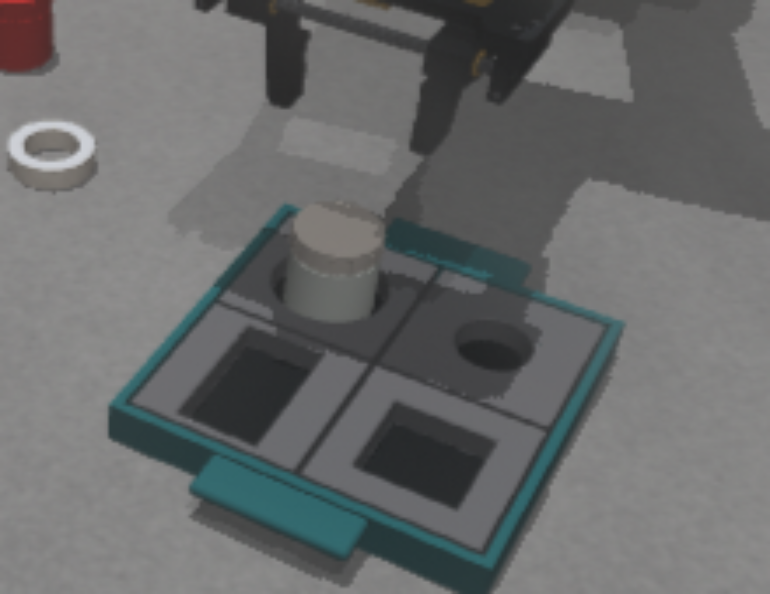

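View pics/w3.png

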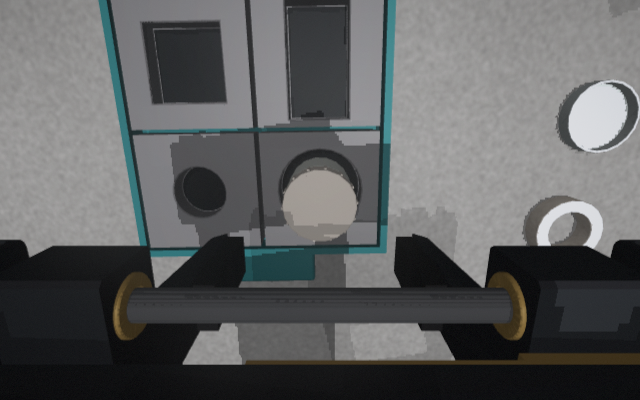

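Wide jar stands in its recess, centred (wrist view: rim at about (319,188), cap at (320,205)). Next is the vial.

```bash
python3 -m creep '[{"jaw":65,"offset":[5,0,20],"spin":0},{"jaw":65,"offset":[5,0,35],"spin":0},{"jaw":65,"offset":[6,0,40],"spin":0},{"jaw":65,"offset":[6,0,40],"spin":0},{"jaw":65,"offset":[6,0,40],"spin":0},{"jaw":65,"offset":[6,0,40],"spin":0},{"jaw":65,"offset":[6,0,40],"spin":0},{"jaw":65,"offset":[6,0,40],"spin":0},{"jaw":65,"offset":[6,0,40],"spin":0},{"jaw":65,"offset":[6,0,40],"spin":0}]'
python3 -m creep '[{"jaw":65,"offset":[4,0,40],"spin":0},{"jaw":65,"offset":[3,0,30],"spin":0},{"jaw":65,"offset":[0,0,18],"spin":0},{"jaw":65,"offset":[0,0,0],"spin":0},{"jaw":65,"offset":[0,0,0],"spin":0},{"jaw":65,"offset":[0,0,0],"spin":0}]'
python3 - <<'E'
from h import *
import cv2
p=read_camera("wrist"); cv2.imwrite("pics/w4.png",p["color"][:,:,::-1])
print(manip.get_obs()["position"],manip.get_obs()["tcp_rot"],w2px(p,[415,-264.3,80]))
E
```

```text
time_s: 9.1
position: [421.2, -177.4, 152.4]
tcp_rot: [-90.1, -0.1, -180.0]
force: [0.4, -0.2, 0.0]
grip_width: 65.1
time_s: 9.6
position: [415.3, -262.6, 152.8]
tcp_rot: [-90.1, -0.1, -179.9]
force: [0.0, 0.9, -0.8]
grip_width: 65.1
[ 415.44924025 -262.43182147  153.10573641] [-9.00840824e+01 -6.90602490e-02 -1.79885069e+02] [[322.8267802  210.04042325]]
```

View pics/w4.png

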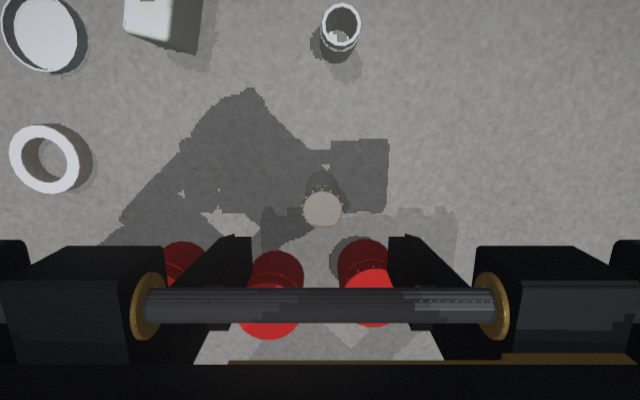

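Vial cap at (323,209), as predicted, with the red jars clear of the fingers.

```bash
python3 -m creep '[{"jaw":65,"offset":[0,15,1.8],"spin":0},{"jaw":65,"offset":[0,30,0],"spin":0},{"jaw":65,"offset":[0,30,0],"spin":0},{"jaw":65,"offset":[0,25,0],"spin":0},{"jaw":65,"offset":[0,14,0],"spin":0},{"jaw":65,"offset":[0,5,0],"spin":0},{"jaw":65,"offset":[0,0,0],"spin":0},{"jaw":65,"offset":[0,0,0],"spin":0}]'
python3 -m creep '[{"jaw":24,"offset":[0,0,0],"spin":0},{"jaw":24,"offset":[0,0,0],"spin":0},{"jaw":24,"offset":[0,0,0],"spin":0},{"jaw":24,"offset":[0,0,0],"spin":0},{"jaw":24,"offset":[0,0,0],"spin":0},{"jaw":24,"offset":[0,0,0],"spin":0}]'
```

```text
time_s: 10.32
position: [416.0, -265.3, 35.4]
tcp_rot: [-90.0, 0.0, -179.9]
force: [1.0, 0.0, -0.8]
grip_width: 65.1
time_s: 10.82
position: [415.6, -265.7, 34.9]
tcp_rot: [-90.0, 0.0, -180.0]
force: [-0.4, -1.2, 1.1]
grip_width: 27.3
```

```bash
python3 -m creep '[{"jaw":24,"offset":[0,-10,0],"spin":0},{"jaw":24,"offset":[0,-25,0],"spin":0},{"jaw":24,"offset":[0,-35,0],"spin":0},{"jaw":24,"offset":[0,-30,0],"spin":0},{"jaw":24,"offset":[0,-15,0],"spin":0},{"jaw":24,"offset":[0,0,0],"spin":0}]'
python3 -m creep '[{"jaw":24,"offset":[-2,0,-20],"spin":0},{"jaw":24,"offset":[-4,0,-35],"spin":0},{"jaw":24,"offset":[-4,0,-40],"spin":0},{"jaw":24,"offset":[-4,0,-40],"spin":0},{"jaw":24,"offset":[-4,0,-40],"spin":0},{"jaw":24,"offset":[-4,0,-40],"spin":0},{"jaw":24,"offset":[-4,0,-40],"spin":0},{"jaw":24,"offset":[-4,0,-40],"spin":0},{"jaw":24,"offset":[-4,0,-40],"spin":0},{"jaw":24,"offset":[-5,0,-40],"spin":0}]'
python3 -m creep '[{"jaw":24,"offset":[-6,0,-40],"spin":0},{"jaw":24,"offset":[-6,0,-40],"spin":0},{"jaw":24,"offset":[-6,0,-40],"spin":0},{"jaw":24,"offset":[-5,0,-35],"spin":0},{"jaw":24,"offset":[-5,0,-25],"spin":0},{"jaw":24,"offset":[0,0,-11],"spin":0},{"jaw":24,"offset":[0,0,0],"spin":0},{"jaw":24,"offset":[0,0,0],"spin":0},{"jaw":24,"offset":[0,0,0],"spin":0}]'
python3 - <<'E'
from h import *
import cv2
p=read_camera("wrist"); cv2.imwrite("pics/w5.png",p["color"][:,:,::-1])
print(manip.get_obs()["position"],manip.get_obs()["tcp_rot"],manip.get_obs()["grip_width"],w2px(p,[[479,300.3,28],[581,301,28],[582,199.5,28]]))
E
```

```text
time_s: 11.32
position: [416.5, -266.6, 152.9]
tcp_rot: [-89.7, 0.3, -179.9]
force: [-0.3, -0.2, -0.5]
grip_width: 27.3
time_s: 12.15
position: [453.4, 111.4, 148.6]
tcp_rot: [-90.0, -0.1, -180.0]
force: [1.6, -0.1, -0.9]
grip_width: 27.3
time_s: 12.9
position: [482.0, 298.9, 149.3]
tcp_rot: [-90.0, -0.1, 180.0]
force: [0.4, -0.6, -0.5]
grip_width: 27.3
[482.0831893  298.87127349 149.5859226 ] [-8.99726526e+01 -3.63368289e-02  1.79954616e+02] 27.033832931235217 [[318.30638959 196.11044484]
 [317.04917141  65.18178975]
 [451.81682184  63.53539615]]
```

View pics/w5.png

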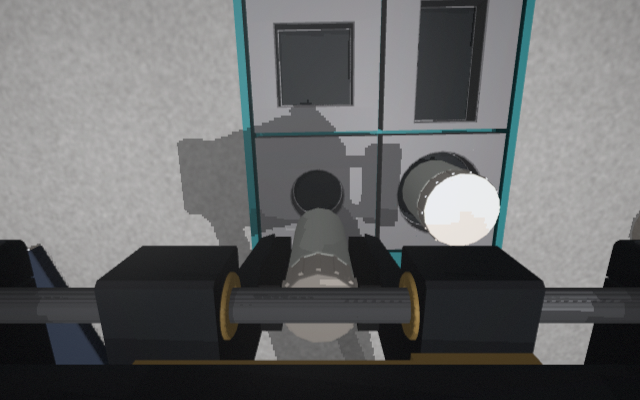

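```bash
python3 -m creep '[{"jaw":24,"offset":[2.5,0,-1.7],"spin":0},{"jaw":24,"offset":[0,15,0],"spin":0},{"jaw":24,"offset":[0,25,0],"spin":0},{"jaw":24,"offset":[0,25,0],"spin":0},{"jaw":24,"offset":[0,16,0],"spin":0},{"jaw":24,"offset":[0,10,0],"spin":0},{"jaw":24,"offset":[0,5,0],"spin":0},{"jaw":24,"offset":[0,0,0],"spin":0},{"jaw":24,"offset":[0,0,0],"spin":0}]'
python3 - <<'E'
from h import *
import cv2
p=read_camera("scene"); cv2.imwrite("pics/s5.png",cv2.resize(p["color"][150:330,300:520,::-1],None,fx=3.5,fy=3.3))
E
```

```text
time_s: 13.7
position: [480.1, 302.0, 54.5]
tcp_rot: [-90.0, 0.1, -180.0]
force: [-0.2, 0.1, -0.7]
grip_width: 27.1
```

View pics/s5.png

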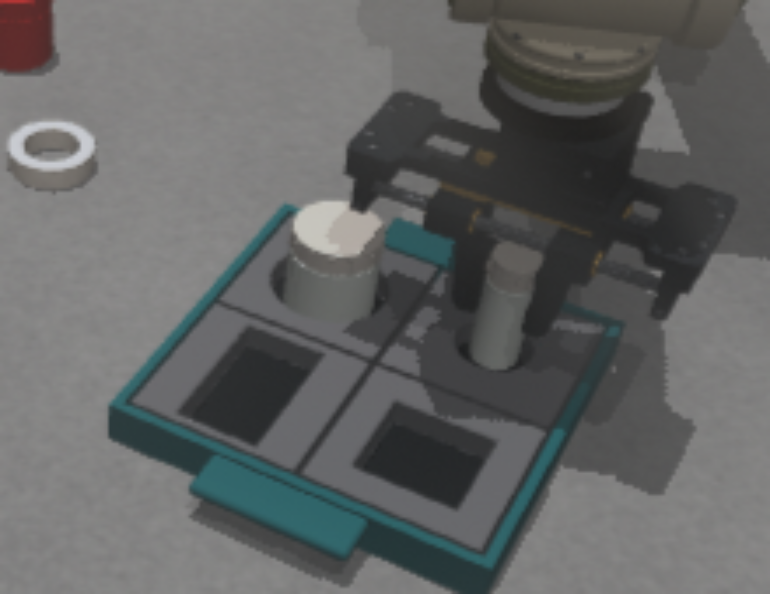

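```bash
python3 -m creep '[{"jaw":24,"offset":[0,4,0],"spin":0},{"jaw":24,"offset":[0,3,0],"spin":0},{"jaw":24,"offset":[0,0,0],"spin":0},{"jaw":24,"offset":[0,0,0],"spin":0}]'
python3 -m creep '[{"jaw":24,"offset":[0,1.5,0],"spin":0},{"jaw":24,"offset":[0,0,0],"spin":0},{"jaw":24,"offset":[0,0,0],"spin":0}]'
```

```text
time_s: 14.08
position: [479.6, 302.1, 46.7]
tcp_rot: [-90.0, -0.0, -180.0]
force: [-0.4, -0.6, -0.4]
grip_width: 27.3
time_s: 14.33
position: [479.6, 302.1, 45.2]
tcp_rot: [-90.0, -0.0, -180.0]
force: [-0.5, 0.2, -0.5]
grip_width: 27.0
```

```bash
python3 -m creep '[{"jaw":24,"offset":[0,1,0],"spin":0},{"jaw":24,"offset":[0,0,0],"spin":0},{"jaw":24,"offset":[0,0,0],"spin":0}]'
```

```text
time_s: 14.58
position: [479.8, 302.2, 44.9]
tcp_rot: [-90.0, 0.0, -179.9]
force: [-0.9, -0.9, 5.3]
grip_width: 27.1
```

Contact with the floor. Release, rise and check.

```bash
python3 -m creep '[{"jaw":24,"offset":[0,-0.5,0],"spin":0},{"jaw":46,"offset":[0,0,0],"spin":0},{"jaw":46,"offset":[0,0,0],"spin":0},{"jaw":46,"offset":[0,0,0],"spin":0},{"jaw":46,"offset":[0,0,0],"spin":0}]'
python3 -m creep '[{"jaw":46,"offset":[0,-15,0],"spin":0},{"jaw":46,"offset":[0,-30,0],"spin":0},{"jaw":46,"offset":[0,-35,0],"spin":0},{"jaw":46,"offset":[0,-35,0],"spin":0},{"jaw":60,"offset":[0,0,0],"spin":0},{"jaw":60,"offset":[0,0,0],"spin":0}]'
python3 - <<'E'
from h import *
import cv2
p=read_camera("scene"); cv2.imwrite("pics/s6.png",cv2.resize(p["color"][110:330,150:520,::-1],None,fx=2.1,fy=2.1))
print(manip.get_obs()["position"])
E
```

```text
time_s: 15.0
position: [479.6, 302.1, 44.7]
tcp_rot: [-90.0, -0.0, -180.0]
force: [0.7, -0.4, -0.3]
grip_width: 46.0
time_s: 15.5
position: [480.2, 302.3, 161.3]
tcp_rot: [-90.1, 0.2, -180.0]
force: [-0.6, -0.3, -0.7]
grip_width: 57.4
[479.43265812 302.01847048 159.59558565]
```

View pics/s6.png

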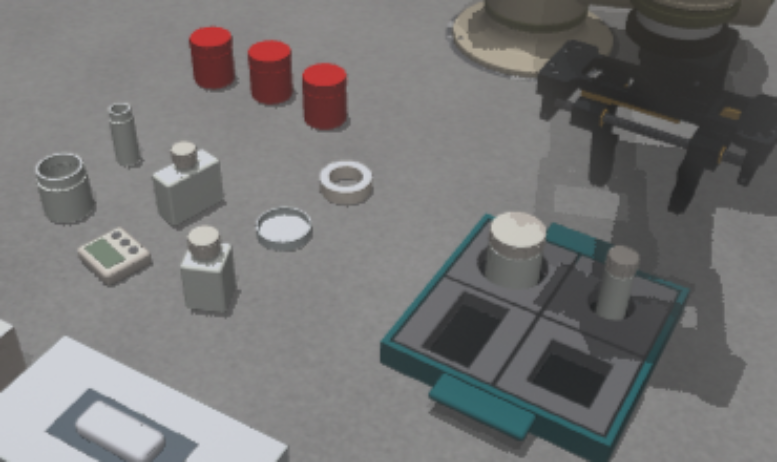

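```bash
python3 -m creep '[{"jaw":75,"offset":[-15,0,25],"spin":0},{"jaw":75,"offset":[-19,0,36],"spin":0},{"jaw":75,"offset":[-19,0,36],"spin":0},{"jaw":75,"offset":[-19,0,36],"spin":0},{"jaw":75,"offset":[-19,0,36],"spin":0},{"jaw":75,"offset":[-19,0,36],"spin":0},{"jaw":75,"offset":[-19,0,36],"spin":0},{"jaw":75,"offset":[-19,0,36],"spin":0},{"jaw":75,"offset":[-19,0,36],"spin":0},{"jaw":75,"offset":[-13,0,31],"spin":0}]'
python3 -m creep '[{"jaw":75,"offset":[0,0,0],"spin":-0.1},{"jaw":75,"offset":[0,0,0],"spin":-0.12},{"jaw":75,"offset":[0,0,0],"spin":-0.12},{"jaw":75,"offset":[0,0,0],"spin":-0.1},{"jaw":75,"offset":[0,0,0],"spin":0},{"jaw":75,"offset":[0,0,0],"spin":0},{"jaw":75,"offset":[0,0,0],"spin":0}]'
python3 - <<'E'
from h import *
import cv2
p=read_camera("wrist"); cv2.imwrite("pics/w7.png",p["color"][:,:,::-1])
print(manip.get_obs()["position"],manip.get_obs()["tcp_rot"],w2px(p,[[660,-42,82],[660,-42,58]]))
E
```

```text
time_s: 16.38
position: [660.4, -44.4, 157.3]
tcp_rot: [-90.0, -0.2, 180.0]
force: [0.2, 1.5, -0.7]
grip_width: 74.7
time_s: 16.97
position: [659.6, -41.7, 158.7]
tcp_rot: [-90.1, -0.1, -154.9]
force: [0.5, -0.4, 0.7]
grip_width: 74.9
[659.71052193 -41.70366419 158.98655152] [-9.00453559e+01 -5.75911237e-02 -1.54878849e+02] [[320.88224885 208.09523597]
 [320.77998613 199.15754071]]
```

View pics/w7.png

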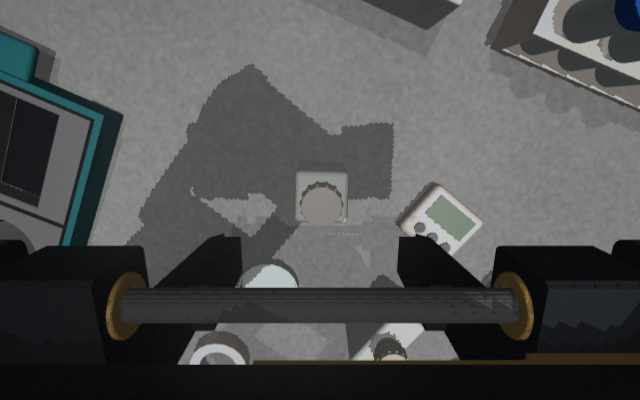

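The square bottle's body at (322,197) is square to the jaws and centred. The timer at (440,218) is clear if I open to only 65.

```bash
python3 -m creep '[{"jaw":65,"offset":[0,15,0.8],"spin":0},{"jaw":65,"offset":[0,30,0],"spin":0},{"jaw":65,"offset":[0,35,0],"spin":0},{"jaw":65,"offset":[0,27,0],"spin":0},{"jaw":65,"offset":[0,16,0],"spin":0},{"jaw":65,"offset":[0,7,0],"spin":0},{"jaw":65,"offset":[0,0,0],"spin":0},{"jaw":65,"offset":[0,0,0],"spin":0}]'
python3 -m creep '[{"jaw":37,"offset":[0,0,0],"spin":0},{"jaw":37,"offset":[0,0,0],"spin":0},{"jaw":37,"offset":[0,0,0],"spin":0},{"jaw":37,"offset":[0,0,0],"spin":0},{"jaw":37,"offset":[0,0,0],"spin":0}]'
```

```text
time_s: 17.68
position: [660.7, -42.6, 30.5]
tcp_rot: [-90.0, 0.0, -154.8]
force: [-0.9, -0.0, 1.0]
grip_width: 65.2
time_s: 18.1
position: [660.5, -42.6, 30.6]
tcp_rot: [-90.0, 0.1, -154.8]
force: [-0.6, 0.5, 4.2]
grip_width: 42.0
```

```bash
python3 -m creep '[{"jaw":37,"offset":[0,-10,0],"spin":0},{"jaw":37,"offset":[0,-25,0],"spin":0},{"jaw":37,"offset":[0,-35,0],"spin":0},{"jaw":37,"offset":[0,-30,0],"spin":0},{"jaw":37,"offset":[0,-15,0],"spin":0.1},{"jaw":37,"offset":[0,0,0],"spin":0.12},{"jaw":37,"offset":[0,0,0],"spin":0.12},{"jaw":37,"offset":[0,0,0],"spin":0.086},{"jaw":37,"offset":[0,0,0],"spin":0}]'
python3 -m creep '[{"jaw":37,"offset":[4,0,-20],"spin":0},{"jaw":37,"offset":[8,0,-35],"spin":0},{"jaw":37,"offset":[9,0,-40],"spin":0},{"jaw":37,"offset":[9,0,-40],"spin":0},{"jaw":37,"offset":[9,0,-40],"spin":0},{"jaw":37,"offset":[9,0,-40],"spin":0},{"jaw":37,"offset":[9,0,-40],"spin":0},{"jaw":37,"offset":[9,0,-40],"spin":0},{"jaw":37,"offset":[8,0,-30],"spin":0},{"jaw":37,"offset":[4,0,-18],"spin":0}]'
python3 -m creep '[{"jaw":37,"offset":[0,0,0],"spin":0},{"jaw":37,"offset":[0,0,0],"spin":0}]'
python3 - <<'E'
from h import *
import cv2
p=read_camera("wrist"); cv2.imwrite("pics/w8.png",p["color"][:,:,::-1])
print(manip.get_obs()["position"],manip.get_obs()["tcp_rot"],manip.get_obs()["grip_width"],w2px(p,[[581,302.5,28]]))
E
```

```text
time_s: 18.85
position: [660.1, -42.5, 145.3]
tcp_rot: [-90.0, 0.0, -179.3]
force: [-0.2, 0.3, -1.8]
grip_width: 41.6
time_s: 19.68
position: [575.5, 302.7, 145.1]
tcp_rot: [-90.0, -0.0, -178.8]
force: [0.6, -1.2, -1.0]
grip_width: 41.9
time_s: 19.85
position: [576.8, 299.9, 144.9]
tcp_rot: [-90.0, -0.0, -178.9]
force: [-0.3, -0.6, -0.3]
grip_width: 42.1
[577.2707484  298.81984493 144.83669811] [-8.99773458e+01 -3.63991041e-03 -1.79045720e+02] 41.72812552650871 [[316.86959633 189.18238563]]
```

View pics/w8.png

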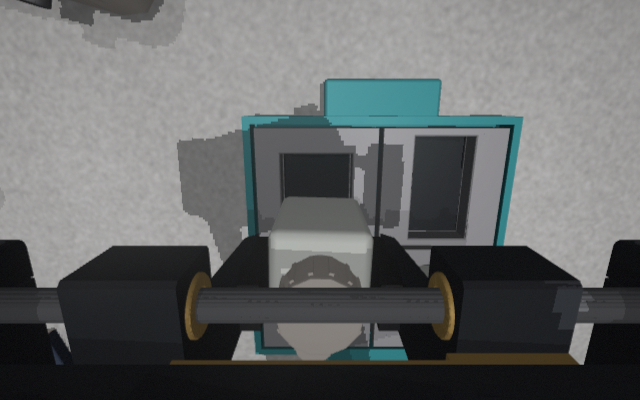

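```bash
python3 -m creep '[{"jaw":37,"offset":[-3.7,0,-3.9],"spin":0},{"jaw":37,"offset":[0,15,0],"spin":0},{"jaw":37,"offset":[0,25,0],"spin":0},{"jaw":37,"offset":[0,25,0],"spin":0},{"jaw":37,"offset":[0,16,0],"spin":0},{"jaw":37,"offset":[0,5,0],"spin":0},{"jaw":37,"offset":[0,0,0],"spin":0},{"jaw":37,"offset":[0,0,0],"spin":0}]'
python3 - <<'E'
from h import *
import cv2
p=read_camera("scene"); cv2.imwrite("pics/s8.png",cv2.resize(p["color"][150:330,300:520,::-1],None,fx=3.5,fy=3.3))
E
```

```text
time_s: 20.57
position: [581.7, 302.8, 59.7]
tcp_rot: [-90.0, 0.1, -179.2]
force: [-0.4, 0.1, -1.1]
grip_width: 41.8
```

View pics/s8.png

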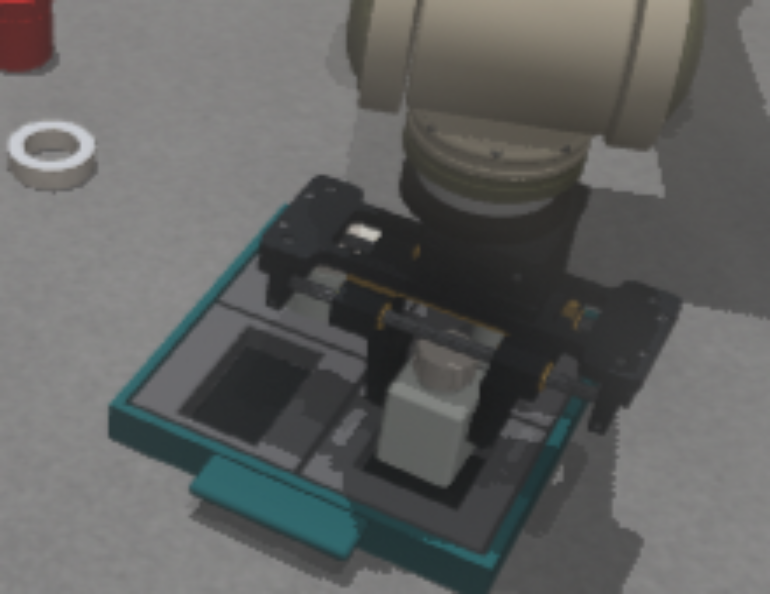

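```bash
python3 -m creep '[{"jaw":37,"offset":[0,6,0],"spin":0},{"jaw":37,"offset":[0,6,0],"spin":0},{"jaw":37,"offset":[0,4,0],"spin":0},{"jaw":37,"offset":[0,0,0],"spin":0},{"jaw":37,"offset":[0,0,0],"spin":0}]'
python3 -m creep '[{"jaw":37,"offset":[0,1.5,0],"spin":0},{"jaw":37,"offset":[0,0,0],"spin":0},{"jaw":37,"offset":[0,0,0],"spin":0}]'
```

```text
time_s: 21.03
position: [580.7, 303.3, 42.5]
tcp_rot: [-90.0, -0.0, -179.1]
force: [0.1, -0.2, -0.8]
grip_width: 41.7
time_s: 21.28
position: [580.9, 303.3, 41.3]
tcp_rot: [-90.0, 0.0, -179.2]
force: [0.2, 0.9, -1.2]
grip_width: 42.0
```

```bash
python3 -m creep '[{"jaw":37,"offset":[0,1.2,0],"spin":0},{"jaw":37,"offset":[0,0,0],"spin":0},{"jaw":37,"offset":[0,0,0],"spin":0}]'
```

```text
time_s: 21.53
position: [581.0, 303.4, 40.6]
tcp_rot: [-90.0, 0.1, -179.1]
force: [-1.4, 0.5, 3.6]
grip_width: 41.9
```

```bash
python3 -m creep '[{"jaw":37,"offset":[0,-0.5,0],"spin":0},{"jaw":60,"offset":[0,0,0],"spin":0},{"jaw":60,"offset":[0,0,0],"spin":0},{"jaw":60,"offset":[0,0,0],"spin":0},{"jaw":60,"offset":[0,0,0],"spin":0}]'
python3 -m creep '[{"jaw":60,"offset":[0,-15,0],"spin":0},{"jaw":60,"offset":[0,-30,0],"spin":0},{"jaw":60,"offset":[0,-35,0],"spin":0},{"jaw":60,"offset":[0,-35,0],"spin":0},{"jaw":60,"offset":[0,0,0],"spin":0}]'
python3 -m creep '[{"jaw":60,"offset":[0,0,25],"spin":0},{"jaw":60,"offset":[2,0,40],"spin":0},{"jaw":60,"offset":[2,0,40],"spin":0},{"jaw":60,"offset":[2,0,40],"spin":0},{"jaw":60,"offset":[2,0,40],"spin":0},{"jaw":60,"offset":[2,0,40],"spin":0},{"jaw":60,"offset":[2,0,40],"spin":0},{"jaw":60,"offset":[2,0,40],"spin":0},{"jaw":60,"offset":[2,0,40],"spin":0},{"jaw":60,"offset":[2,0,40],"spin":0}]'
python3 -m creep '[{"jaw":60,"offset":[2,0,40],"spin":0},{"jaw":60,"offset":[2,0,30],"spin":0},{"jaw":60,"offset":[0,0,0],"spin":0.12},{"jaw":60,"offset":[0,0,0],"spin":0.1226},{"jaw":60,"offset":[0,0,0],"spin":0},{"jaw":60,"offset":[0,0,0],"spin":0},{"jaw":60,"offset":[0,0,0],"spin":0}]'
python3 - <<'E'
from h import *
import cv2
p=read_camera("wrist"); cv2.imwrite("pics/w9.png",p["color"][:,:,::-1])
s=read_camera("scene"); cv2.imwrite("pics/s9.png",cv2.resize(s["color"][150:330,300:520,::-1],None,fx=3.5,fy=3.3))
print(manip.get_obs()["position"],manip.get_obs()["tcp_rot"],manip.get_obs()["grip_width"],w2px(p,[[561.7,-153.5,58],[561.7,-153.5,82]]))
E
```

```text
time_s: 21.95
position: [580.8, 303.2, 40.4]
tcp_rot: [-90.0, -0.0, -179.2]
force: [0.7, 0.7, -0.8]
grip_width: 59.7
time_s: 22.37
position: [583.2, 304.1, 163.1]
tcp_rot: [-90.2, 0.7, -179.1]
force: [0.9, -0.1, 0.9]
grip_width: 59.7
time_s: 23.2
position: [568.1, -83.9, 155.5]
tcp_rot: [-90.0, 0.0, -179.2]
force: [1.0, -0.1, 0.5]
grip_width: 60.0
time_s: 23.78
position: [565.6, -151.7, 155.5]
tcp_rot: [-90.0, -0.0, 167.2]
force: [-0.4, 1.5, 0.1]
grip_width: 60.0
[ 565.62161335 -151.59393657  155.55808004] [-9.00017499e+01  2.54347583e-03  1.67116514e+02] 60.29005475530511 [[323.51380674 204.51679935]
 [323.92338264 214.04022457]]
```

View pics/w9.png

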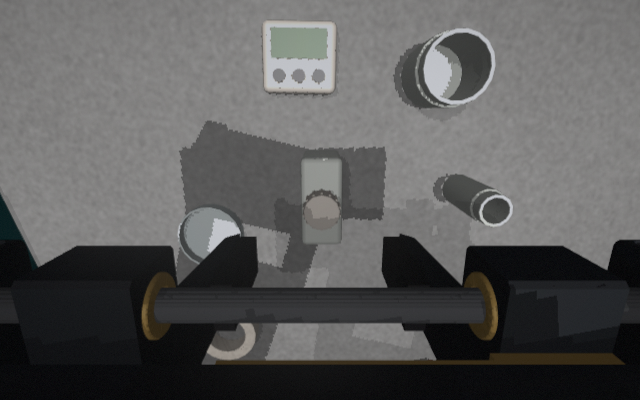

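View pics/s9.png

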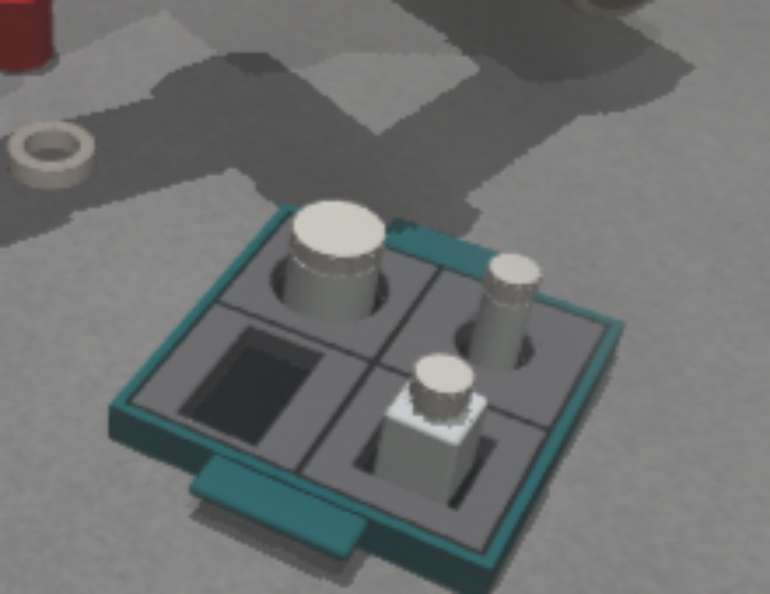

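The three placed containers stand upright in their recesses. The flat bottle in the wrist view spans x 302–341 and y 157–243, aligned with the jaws.

```bash
python3 - <<'E'
from h import *
p=read_camera("wrist"); t=manip.get_obs()["position"][:2]
for u,v,z in ((321.5,200,58),(322,212,82)):
    w=px2w(p,u,v,z); d=w-t; a=np.radians(manip.get_obs()["tcp_rot"][2])
    print(w,"tool x",d@[np.cos(a),np.sin(a)],"tool z",d@[-np.sin(a),np.cos(a)])
E
```

```text
[ 565.56278727 -152.73295422] tool x -0.17789438913985015 tool z 1.078415135485023
[ 563.46835131 -152.46309717] tool x 1.9238681129300352 tool z 1.28354737394109
```

```bash
python3 -m creep '[{"jaw":54,"offset":[1,15,1.1],"spin":0},{"jaw":54,"offset":[0,30,0],"spin":0},{"jaw":54,"offset":[0,32,0],"spin":0},{"jaw":54,"offset":[0,27,0],"spin":0},{"jaw":54,"offset":[0,16,0],"spin":0},{"jaw":54,"offset":[0,6,0],"spin":0},{"jaw":54,"offset":[0,0,0],"spin":0},{"jaw":54,"offset":[0,0,0],"spin":0}]'
python3 -m creep '[{"jaw":27,"offset":[0,0,0],"spin":0},{"jaw":27,"offset":[0,0,0],"spin":0},{"jaw":27,"offset":[0,0,0],"spin":0},{"jaw":27,"offset":[0,0,0],"spin":0},{"jaw":27,"offset":[0,0,0],"spin":0}]'
```

```text
time_s: 24.6
position: [564.8, -153.0, 30.4]
tcp_rot: [-90.0, 0.1, 167.0]
force: [0.8, -0.4, 0.0]
grip_width: 53.8
time_s: 25.02
position: [564.6, -153.0, 30.3]
tcp_rot: [-90.0, 0.1, 166.9]
force: [-1.5, 0.8, 5.5]
grip_width: 31.7
```

```bash
python3 -m creep '[{"jaw":27,"offset":[0,-10,0],"spin":0},{"jaw":27,"offset":[0,-25,0],"spin":0},{"jaw":27,"offset":[0,-35,0],"spin":0},{"jaw":27,"offset":[0,-30,0],"spin":0},{"jaw":27,"offset":[0,-15,0],"spin":-0.12},{"jaw":27,"offset":[0,0,0],"spin":-0.1226},{"jaw":27,"offset":[0,0,0],"spin":0}]'
python3 -m creep '[{"jaw":27,"offset":[-1,0,-20],"spin":0},{"jaw":27,"offset":[-2,0,-35],"spin":0},{"jaw":27,"offset":[-3,0,-40],"spin":0},{"jaw":27,"offset":[-3,0,-40],"spin":0},{"jaw":27,"offset":[-3,0,-40],"spin":0},{"jaw":27,"offset":[-3,0,-40],"spin":0},{"jaw":27,"offset":[-3,0,-40],"spin":0},{"jaw":27,"offset":[-3,0,-40],"spin":0},{"jaw":27,"offset":[-1,0,-35],"spin":0},{"jaw":27,"offset":[0,0,-23],"spin":0}]'
python3 -m creep '[{"jaw":27,"offset":[0,0,0],"spin":0},{"jaw":27,"offset":[0,0,0],"spin":0},{"jaw":27,"offset":[0,0,0],"spin":0}]'
python3 - <<'E'
from h import *
import cv2
p=read_camera("wrist"); cv2.imwrite("pics/w10.png",p["color"][:,:,::-1])
print(manip.get_obs()["position"],manip.get_obs()["tcp_rot"],manip.get_obs()["grip_width"],w2px(p,[[582,200.5,28]]))
E
```

```text
time_s: 25.6
position: [564.5, -152.9, 146.1]
tcp_rot: [-89.9, 0.1, -178.9]
force: [-0.7, -0.2, -1.2]
grip_width: 31.7
time_s: 26.43
position: [580.2, 203.7, 144.0]
tcp_rot: [-90.0, -0.1, -179.3]
force: [-0.5, -0.9, -0.3]
grip_width: 31.6
time_s: 26.68
position: [580.9, 199.7, 144.1]
tcp_rot: [-90.0, -0.1, -179.3]
force: [0.5, -0.3, -0.8]
grip_width: 32.0
[581.08234167 199.29888776 144.2778729 ] [-8.99803975e+01 -4.95817633e-02 -1.79307136e+02] 31.628383940831533 [[319.04399869 192.9218475 ]]
```

View pics/w10.png

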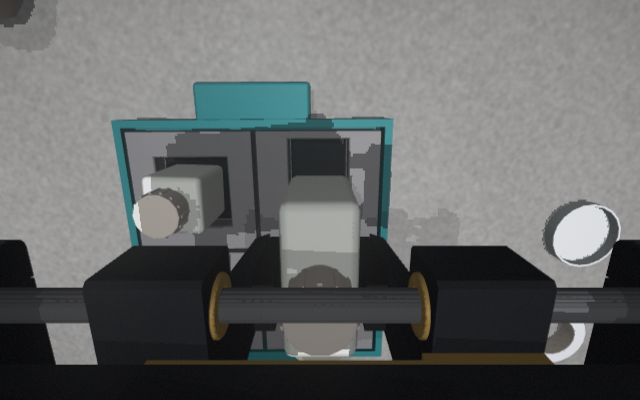

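```bash
python3 - <<'E'
from h import *
p=read_camera("wrist")
print(w2px(p,[[625,200.5,28],[625,224.5,28],[625,176.5,28]]),px2w(p,288,138,28),px2w(p,349,138,28),manip.get_obs()["position"])
E
```

```text
[[319.1235884  139.81922434]
 [288.45548181 139.48118419]
 [349.77493405 140.15707975]] [626.13987304 224.84060705] [626.65910448 177.16382443] [581.18337909 199.13822569 144.40003215]
```

```bash
python3 -m creep '[{"jaw":27,"offset":[-1.5,0,-1.6],"spin":0},{"jaw":27,"offset":[0,15,0],"spin":0},{"jaw":27,"offset":[0,25,0],"spin":0},{"jaw":27,"offset":[0,25,0],"spin":0},{"jaw":27,"offset":[0,15,0],"spin":0},{"jaw":27,"offset":[0,5,0],"spin":0},{"jaw":27,"offset":[0,0,0],"spin":0},{"jaw":27,"offset":[0,0,0],"spin":0}]'
python3 - <<'E'
from h import *
import cv2
p=read_camera("scene"); cv2.imwrite("pics/s10.png",cv2.resize(p["color"][150:330,300:520,::-1],None,fx=3.5,fy=3.3))
E
```

```text
time_s: 27.45
position: [583.2, 201.7, 60.4]
tcp_rot: [-90.0, 0.1, -179.2]
force: [0.0, 0.4, -1.2]
grip_width: 31.8
```

View pics/s10.png

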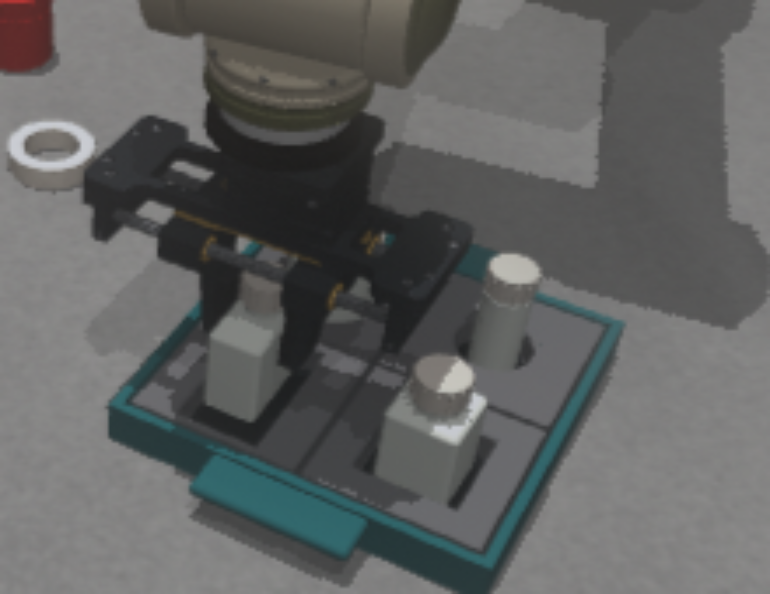

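```bash
python3 -m creep '[{"jaw":27,"offset":[0,6,0],"spin":0},{"jaw":27,"offset":[0,6,0],"spin":0},{"jaw":27,"offset":[0,5,0],"spin":0},{"jaw":27,"offset":[0,0,0],"spin":0},{"jaw":27,"offset":[0,0,0],"spin":0}]'
python3 -m creep '[{"jaw":27,"offset":[0,1.5,0],"spin":0},{"jaw":27,"offset":[0,0,0],"spin":0},{"jaw":27,"offset":[0,0,0],"spin":0}]'
```

```text
time_s: 27.92
position: [582.4, 202.0, 42.2]
tcp_rot: [-90.0, -0.0, -179.1]
force: [0.7, 1.2, -1.4]
grip_width: 32.2
time_s: 28.17
position: [582.6, 202.1, 41.1]
tcp_rot: [-90.0, 0.0, -179.1]
force: [1.0, -0.3, -0.5]
grip_width: 31.7
```

```bash
python3 -m creep '[{"jaw":27,"offset":[0,1,0],"spin":0},{"jaw":27,"offset":[0,0,0],"spin":0},{"jaw":27,"offset":[0,0,0],"spin":0}]'
```

```text
time_s: 28.42
position: [582.8, 202.1, 40.3]
tcp_rot: [-90.0, 0.0, -179.1]
force: [-0.7, 0.3, 1.9]
grip_width: 31.4
```

Contact again. Release, rise, back off towards the robot and check everything.

```bash
python3 -m creep '[{"jaw":50,"offset":[0,0,0],"spin":0},{"jaw":50,"offset":[0,0,0],"spin":0},{"jaw":50,"offset":[0,0,0],"spin":0},{"jaw":50,"offset":[0,0,0],"spin":0}]'
python3 -m creep '[{"jaw":50,"offset":[0,-15,0],"spin":0},{"jaw":50,"offset":[0,-30,0],"spin":0},{"jaw":50,"offset":[0,-35,0],"spin":0},{"jaw":50,"offset":[0,-35,0],"spin":0},{"jaw":50,"offset":[0,-20,0],"spin":0},{"jaw":50,"offset":[0,0,0],"spin":0}]'
python3 -m creep '[{"jaw":50,"offset":[10,0,25],"spin":0},{"jaw":50,"offset":[10,0,40],"spin":0},{"jaw":50,"offset":[10,0,40],"spin":0},{"jaw":50,"offset":[10,0,40],"spin":0},{"jaw":50,"offset":[10,0,40],"spin":0},{"jaw":50,"offset":[10,0,40],"spin":0},{"jaw":50,"offset":[10,0,30],"spin":0},{"jaw":50,"offset":[0,0,0],"spin":0},{"jaw":50,"offset":[0,0,0],"spin":0},{"jaw":50,"offset":[0,0,0],"spin":0}]'
python3 - <<'E'
from h import *
import cv2
p=read_camera("scene"); cv2.imwrite("pics/s11.png",cv2.resize(p["color"][100:330,150:520,::-1],None,fx=2.1,fy=2.1))
p=read_camera("top"); cv2.imwrite("pics/t11.png",cv2.resize(p["color"][120:300,180:490,::-1],None,fx=2.5,fy=2.5))
E
```

```text
time_s: 28.75
position: [582.6, 202.0, 40.0]
tcp_rot: [-90.0, -0.0, -179.2]
force: [-0.7, 0.1, -0.6]
grip_width: 49.9
time_s: 29.25
position: [584.2, 202.3, 180.1]
tcp_rot: [-90.1, 0.5, -179.1]
force: [0.2, 0.2, 0.4]
grip_width: 49.9
time_s: 30.08
position: [516.2, -53.5, 174.5]
tcp_rot: [-90.0, -0.1, -179.2]
force: [0.4, 0.4, -0.1]
grip_width: 49.8
```

View pics/s11.png

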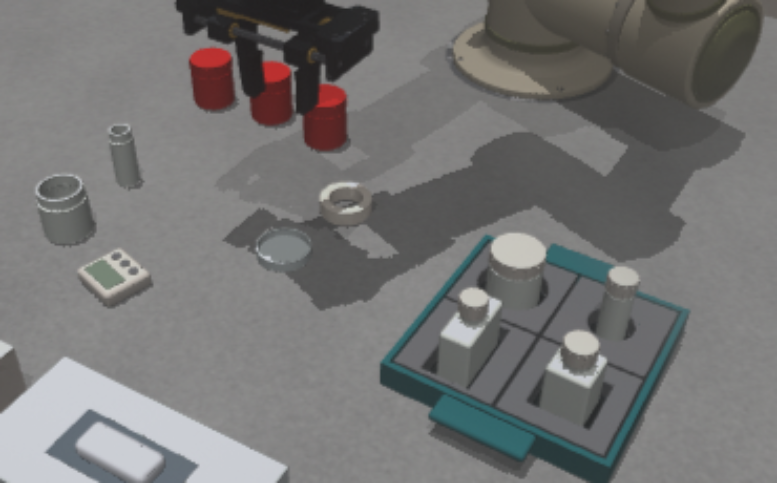

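View pics/t11.png

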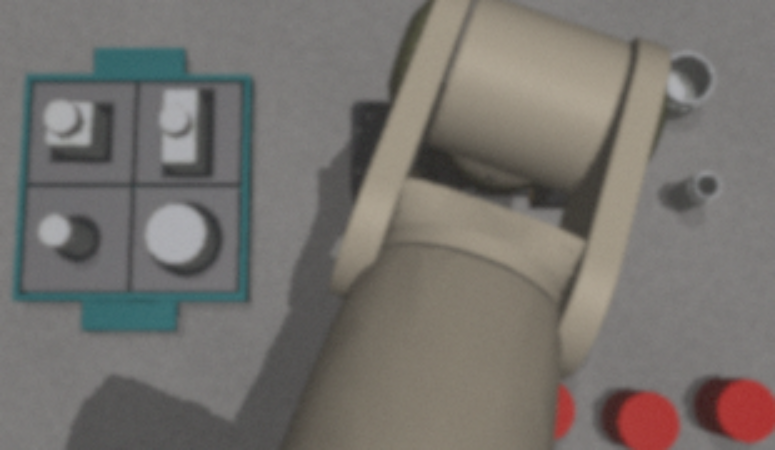

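Both views show all four containers upright in their own recesses: jar (516,270), vial (617,302), flat bottle (470,335) and square bottle (575,375) in the scene crop. The open jar and open vial have not moved, and the gripper is clear of everything.

```bash
python3 -c "
from rig import manip
print(manip.get_obs()['time_s'],manip.get_obs()['qvel'].round(1)); print(manip.job_done())"
```

```text
30.1833 [ 0.3 -0.1 -0.1 -0.1 -0.  -0.1]
the job is handed in; nothing more can be done
None
```

I packed the wide jar, slim vial, square bottle and flat bottle, in that order, each into the recess cut for its shape. Each was lowered until the force reading showed it on the floor, released, and cleared by lifting straight up. The job was handed in at 30.2 s of the 115 s allowed.

The last scene and top pictures show all four standing upright in their recesses. The open jar, open vial and red jars are where they were, and the gripper is empty, still and touching nothing. The highest force in any reading between moves was about 15 N, when the wide jar was set down.

The one disagreement was in locating things at the start. The scene camera put them up to about 7 mm from where the top camera did, so I used the top and wrist cameras, which agreed to about 2 mm except on the flat bottle. For that one they differed by up to about 4 mm lengthwise. The grasps and fits bore the chosen positions out, and no check failed.

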